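# Kettle ready over the tea glass

## Task

Before pouring, try the kettle's spout cover while the kettle stands on its trivet: press the thumb lever all the way down for a moment and ease it back until the cover is shut again, without letting it snap. Then lift the kettle by its handle, keeping it level all the time, and bring the tip of its spout over the middle of the glass that stands on the saucer, five to ten centimetres above the rim. Finish there, still gripping the kettle and holding it level and still, with the glass, the saucer and everything else on the counter left where they were.

Things in the scene. Friction and masses are not known exactly. Their poses are not given: they have to be found in the camera images.
- kettle: Aluminium kettle on the trivet, 182 mm across, 0.5 to 0.8 kg. Origin: centre of its underside; z up, x to the spout, which reaches x = 150 mm. Lid knob up to 135 mm. Fixed black handle along x above the lid: level grip bar from x = -80 to +35 mm, 20 mm wide (y) and 20 mm tall, centre line 178 mm up, 33 mm free below; ahead of that it slopes down to x = 94 mm, 154 mm up.
- handle_grip (a point): Point on the centre line of the handle's grip bar right above the kettle's centre of mass (x = 9 mm, 178 mm above the underside): gripped here across the bar, the kettle hangs level. Axes as the kettle's.
- spout_tip (a point): Centre of the spout's mouth, on the kettle at x = 150 mm, y = 0, 108 mm above the underside. The mouth is 26 mm across and the spout rises forward; the closed cover lies on it.
- thumb_pad (a point): Middle of the top face of the thumb lever's black pad (26 mm along x, 24 mm wide), above the front of the handle; moves with the lever. Lever up: at kettle x = 56 mm, 212 mm up, the face sloping 0.22 rad, rear edge higher. A steel arm runs forward and down from the pad to the hinge.
- lever_hinge (a point): Hinge axis of the thumb lever, on the kettle at x = 92 mm, 172 mm up; the axis runs along the kettle's y. Pad at the rear and spout cover in front are one rigid rocker about it.
- spout_lever (a joint): Thumb lever angle in rad: 0 = up, cover shut on the spout; 0.45 = fully down at its stop, cover open. Pressing the pad down increases it; over the stroke the pad goes 20 mm down and 14 mm back (away from the spout). A spring of 1.8 N (start) to 3.3 N (bottom) at the pad returns it: let go, it snaps shut.
- trivet: Flat round cork trivet under the kettle, 196 mm across, 15 mm thick, fixed to the counter. Origin: centre of its underside.
- serving_glass: The one tea glass that stands on a saucer: clear, tulip-shaped, 92 mm tall, 56 mm across the rim, 41 mm at the waist, 120 g. Origin: centre of its underside, 8 mm above the counter.
- glass_rim (a point): Centre of the mouth of the glass on the saucer, at rim height (92 mm above its underside, 100 mm above the counter).
- saucer: Orange ceramic saucer under that glass, 114 mm across, 16.5 mm high at its edge, 8 mm thick in the middle. Origin: centre of its underside.
- glass_1: The nearest to the robot of the four tea glasses in the row (85 mm apart, running away from the robot) on the left of the counter, same shape as the other (92 mm tall, 56 mm across), on the bare counter. Origin: centre of its underside.
- glass_2: Second glass of the row, the same.
- glass_3: Third glass of the row, the same.
- glass_4: Fourth glass of the row, the same.
- saucer_stack: Stack of orange saucers, 114 mm across, 45 mm high. Origin: centre of its underside.
- jar: Screw-top glass jar of cinnamon sticks, aluminium lid, 86 mm across, 128 mm tall. Origin: centre of its underside.
- sugar_bowl: White bowl of sugar cubes, 96 mm across, 48 mm tall. Origin: centre of its underside.
- tongs: Stainless sugar tongs lying flat, 120 mm long, 35 mm wide, 10 mm high. Origin: on the counter at the middle of its length, x towards the tips.
- teaspoon: Steel teaspoon, 118 mm long, 26 mm wide, 8 mm high, lying along its x, bowl to +x. Origin: on the counter at the middle of its length.
Not all that is in view belongs to the job. What is shaped like the glass_4 but blue is not meant.

How it is judged:
By the outcome, as a careful person would: the job done as asked, in the order asked, and still so for the second after the job is handed in, while the arm keeps its last pose, push and grip.
It also fails if it takes over 59 s, if anything falls off the work surface, if the arm or the gripper's body presses on something with over 40 N, if the wrist force passes 120 N, or if a joint passes its speed limit or range.

## Robot

A 6-joint arm with a two-finger parallel gripper is mounted at the origin on the work surface. World frame = base frame: x ahead of the robot, y to its left, z up, the work surface at z = 0. Lengths are in m, angles in degrees, forces in N, time in s.
With the tool pointing down it reaches from about 0.4 to 0.825 m from the base axis. Payload 7 kg.
Tool frame: the origin (TCP) lies at the centre of the arm's flange, where the gripper is bolted on; the fingertips stand 178 mm ahead of it and the grasp point (between the pads) lies ahead of it (ctrl.grip_depth is the z of the grasp point in the tool frame, in m); z points along the fingers, x is the direction in which the jaws open and shut, and the axes are right-handed (so a half turn about z gives the same grasp; the last joint's range is limited). The gripper opens to 88 mm and grips with 3 to 60 N. Pads are 19 mm wide; open, the fingers measure 130 mm over their backs; the gripper's body (78 mm by 193 mm) begins 47 mm behind the grasp point.
Start: joints at [82.855, 20.546, 0.682, 0, -70.136, -16.507], TCP at [0.271, 0.618, 0.405] pointing down, gripper open.
Joint ranges: [-176.03, 176.03], [-82.01, 121.73], [-58.28, 71.71], [-173.87, 95.51], [-174.79, -0.11], [-173.66, 173.66]. Speed limits (degrees/s): [136.94, 136.94, 172.46, 180, 180, 180].

## Interface

Orientations are given as [roll, pitch, yaw] about the fixed x, y, z axes, in that order (R = Rz(yaw) Ry(pitch) Rx(roll)).
In Python, from plant import ctrl gives the robot as it stands.
- The arm moves only by the tool carry_out, never from a script. Its arguments are lists of equal length, an entry for each row: "linear": the shift along the tool's x, y, z in cm, a list of three; "twist": the turn about the tool's z in degrees. In form: {"linear": [[tx, ty, tz], ...], "twist": [twist, ...]}. A call has 1 to 12 rows; each row is the pose to reach, as a shift and turn from the pose measured when the call began, along the tool's axes at that moment; what a row does not reach only later rows make up. A row lasts 1/12 s, in which the tool goes at most 41.7 mm and 7.16 degrees, less where a joint would pass 70% of its speed; a pose out of reach is approached as far as the arm can. A call with a gripper value outside its range is refused whole. "fingers" is the gripper's target within -1 to 1 (fully open at 1, half-way at 0, shut at -1), set as the call begins (left out, the last holds). The fingers move at their own pace and stop on an object; the grip force is fixed at half the most. Time passes only in rows, so rows that repeat a pose let the fingers close. It gives the time, the measured TCP pose, the force and the opening at its end, in the units of the state.
- ctrl.get_obs(): the state, without advancing time (a new reading comes with each control period).
- ctrl.snapshot(name): name is "scene" or "top" or "wrist"; returns the picture (400x640x3 uint8, blue, green, red); there is no depth.
- ctrl.camera_params(name): a dict with "fovy" (degrees; the focal length in pixels is half the picture's height over the tangent of half this angle, whatever the lens; pixels are square), "cx", "cy" (the principal point, pixels), "eye" and "rotation" of the camera in the world; the wrist camera has in their place "T_tool_cam" (4x4, takes a point from camera to tool coordinates, whose origin is the TCP and whose axes are the tool frame's). Camera axes: x right, y down, z forward; pixel columns grow to the right and rows downward; lengths in m; the calibration is good to about 2 mm. A picture is of the moment at which its call begins: read the wrist's pose just before it. camera_params takes no time and is no camera call.
- ctrl.close_job(): hands the job in, once; it reports no verdict.
The state is a dict: "clock": time; "joint_pos": joint angles; "qvel": joint speeds; "tau": joint torques, N m; "tool_pos": TCP position; "orientation": TCP orientation; "force": force on the tool from outside, world axes, zero at the start; "moment": the same for the moment, N m; "opening": finger opening in m.
Only numpy, scipy, OpenCV 4.12 (cv2) and the standard library are available. Lean on these libraries where they do the work, as an engineer would, in place of code of your own. Each camera call takes 0.05 s, during which the arm holds its last target.

## Working session

There is one attempt and no reset: what is moved stays moved. The work goes in short steps, Python scripts to look and compute and a tool call to move; the robot and the scene stay as the last step left them, time stands still between calls to the robot, and variables do not carry over. Pictures are saved under pics/ and viewed, and the job is handed in when it is done.

Besides the shell and the picture viewer there is one more tool, called as name([rows], argument=value, ...), one row to a line, values as JSON. carry_out: Moves the arm, as the interface text tells. Its arguments: {"type":"object","properties":{"linear":{"type":"array","items":{"type":"array","items":{"type":"number"}}},"twist":{"type":"array","items":{"type":"number"}},"fingers":{"type":"number"}},"required":["linear","twist"]}

```bash
mkdir -p pics; ls; python3 - <<'E'
from plant import ctrl
import cv2
print(ctrl.get_obs()); print(ctrl.grip_depth)
for n in ("scene","top"):
    cv2.imwrite(f"pics/{n}0.png",ctrl.snapshot(n)); print(n,ctrl.camera_params(n))
print(ctrl.camera_params("wrist"))
E
```

```text
pics
{'clock': 0.0, 'joint_pos': array([ 8.28547700e+01,  2.05914676e+01,  6.33656480e-01, -1.86892549e-02,
       -7.01372375e+01, -1.65086469e+01]), 'qvel': array([-0.07085226,  0.04160104,  0.13472308,  0.08246923, -0.02970833,
        0.00029127]), 'tau': array([ 4.37069320e-04, -5.82709622e+01,  2.93066704e+01,  6.99735850e+00,
        7.29675448e-03, -1.51614631e-04]), 'tool_pos': array([0.27072524, 0.61811532, 0.40372569]), 'orientation': array([-1.79989833e+02, -9.61231434e-02, -1.13660250e+02]), 'force': array([ 0.73770106,  0.04927944, -0.14877102]), 'moment': array([ 0.03323263, -0.04371115,  0.01146129]), 'opening': 0.0879318112522359}
0.1593
scene {'fovy': 54.94961991439712, 'cx': 318.4061943123389, 'cy': 194.50122138418328, 'eye': array([1.24231419, 0.3149864 , 0.83592657]), 'rotation': array([-135.61327221,    0.57095283,  113.89180028])}
top {'fovy': 46.25064714550289, 'cx': 326.0333076572813, 'cy': 207.1380562338133, 'eye': array([0.41003964, 0.0529036 , 1.18352515]), 'rotation': array([-168.68251709,   -0.7916475 ,  -88.94578073])}
{'fovy': 62.786275966747105, 'cx': 320.9041349924485, 'cy': 195.07309320409192, 'T_tool_cam': array([[ 9.99999047e-01,  1.30934037e-03, -4.37064536e-04,
         2.64353369e-04],
       [-1.16257350e-03,  9.69594224e-01,  2.44715525e-01,
        -6.49836293e-02],
       [ 7.44191167e-04, -2.44714784e-01,  9.69594823e-01,
         2.06455317e-02],
       [ 0.00000000e+00,  0.00000000e+00,  0.00000000e+00,
         1.00000000e+00]])}
```

View pics/scene0.png

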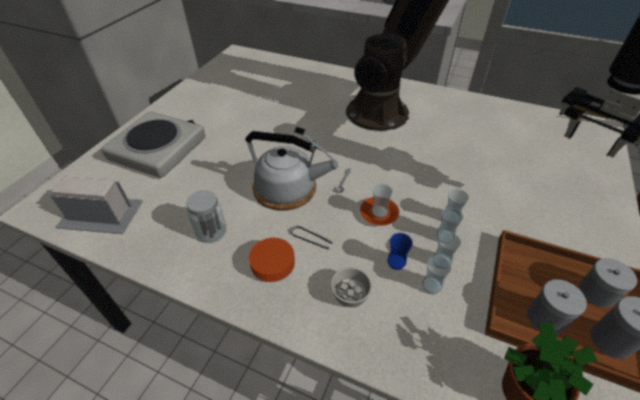

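View pics/top0.png

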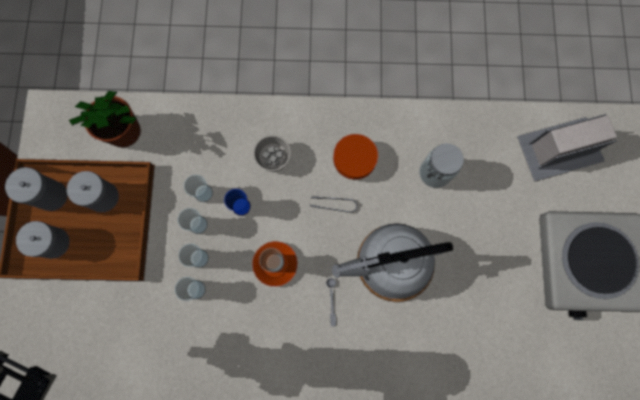

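The scene shows the kettle (about 285,175) with its spout toward the saucer glass (380,200). The top view shows the kettle at about (397,262) and the saucer glass at (274,262). I'll enlarge both areas.

```bash
cat > h.py <<'E'
import numpy as np, cv2
from scipy.spatial.transform import Rotation as R
from plant import ctrl
def cam(n,obs=None):
    p=ctrl.camera_params(n); f=200/np.tan(np.radians(p['fovy']/2))
    if n=='wrist':
        o=obs or ctrl.get_obs(); T=np.eye(4);T[:3,:3]=R.from_euler('xyz',o['orientation'],degrees=True).as_matrix();T[:3,3]=o['tool_pos']
        C=T@p['T_tool_cam']; return f,p['cx'],p['cy'],C[:3,3],C[:3,:3]
    return f,p['cx'],p['cy'],np.array(p['eye']),R.from_euler('xyz',p['rotation'],degrees=True).as_matrix()
def ray(c,u,v):
    d=c[4]@np.array([(u-c[1])/c[0],(v-c[2])/c[0],1]); return c[3],d/np.linalg.norm(d)
def atz(c,u,v,z):
    e,d=ray(c,u,v); return e+d*(z-e[2])/d[2]
def proj(c,P):
    q=(np.atleast_2d(P)-c[3])@c[4]; return np.c_[c[0]*q[:,0]/q[:,2]+c[1],c[0]*q[:,1]/q[:,2]+c[2]]
def tri(*rs):
    A=0;b=0
    for e,d in rs:
        M=np.eye(3)-np.outer(d,d);A=A+M;b=b+M@e
    x=np.linalg.solve(A,b); return x,[np.linalg.norm((np.eye(3)-np.outer(d,d))@(x-e)) for e,d in rs]
def crop(img,x0,y0,x1,y1,s,name):
    cv2.imwrite(name,cv2.resize(img[y0:y1,x0:x1],None,fx=s,fy=s,interpolation=cv2.INTER_CUBIC))
E
python3 - <<'E'
from h import *
t=cv2.imread('pics/top0.png');s=cv2.imread('pics/scene0.png')
crop(t,320,210,470,320,5,'pics/tk.png');crop(t,170,170,310,310,4,'pics/tg.png')
crop(s,235,120,365,220,6,'pics/sk.png');crop(s,340,170,480,300,4,'pics/sg.png')
E
```

```text
(no output)
```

View pics/tk.png

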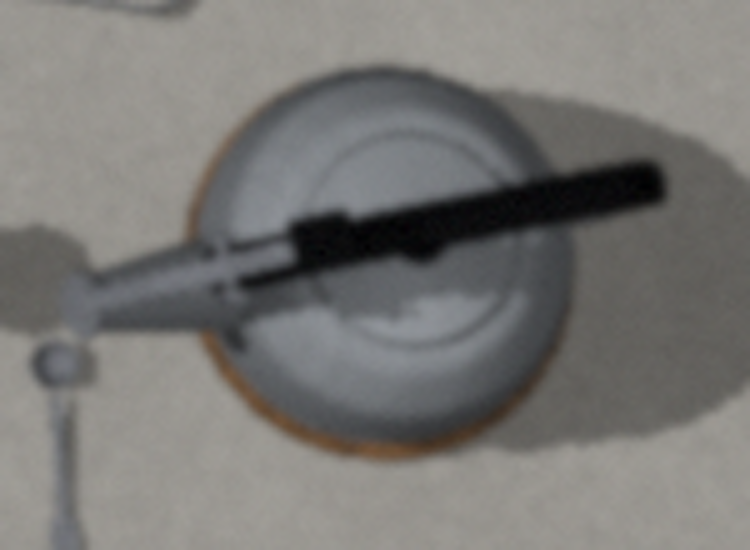

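View pics/sk.png

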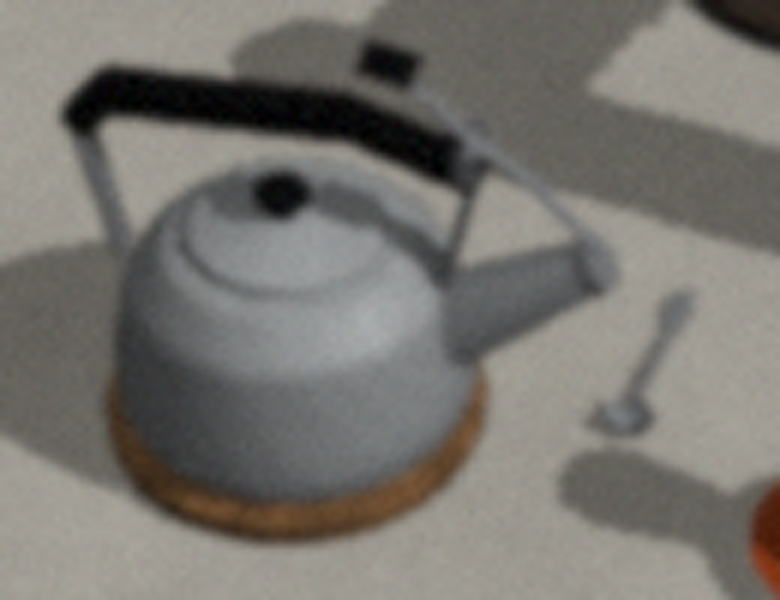

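View pics/tg.png

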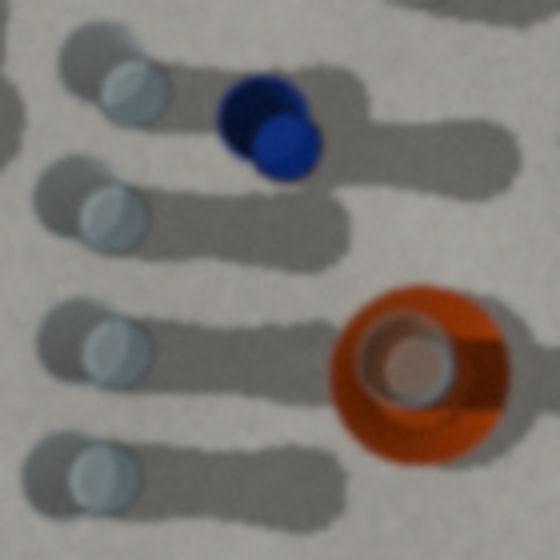

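View pics/sg.png

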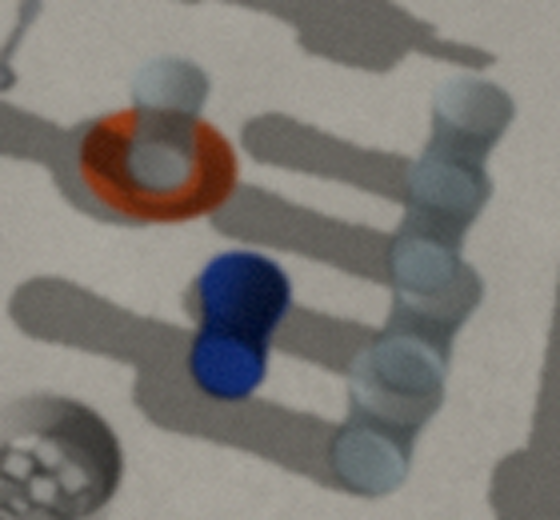

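The crops show the kettle in top view: pad at about (384,258), spout cover (336.5,270.5) and handle rear end (452,246). In scene view the pad is at about (300,130), the knob (281.5,152) and the cover (335,164). The saucer rim runs from 252.5 to 297.5 in x and 241.5 to 286 in y. I'll fit the kettle pose and the saucer and glass.

```bash
python3 - <<'E'
from h import *
from scipy.optimize import least_squares
t=cam('top');s=cam('scene')
L=[('pad',t,(56,0,212),(320+322/5,210+238/5)),('cov',t,(150,0,112),(320+83/5,210+302/5)),
('pad',s,(56,0,210),(235+388/6,120+62/6)),('knob',s,(0,0,126),(235+281/6,120+192/6)),('cov',s,(150,0,112),(235+602/6,120+262/6)),
('rear',t,(-85,0,188),(320+660/5,210+182/5))]
def W(p,P):
    c,q=np.cos(p[2]),np.sin(p[2]);P=np.array(P)/1000
    return np.array([p[0]+c*P[0]-q*P[1],p[1]+q*P[0]+c*P[1],P[2]+.015])
def res(p): return np.concatenate([proj(c,W(p,P))[0]-np.array(px) for n,c,P,px in L])
r=least_squares(res,[.5,-.1,1.5],loss='soft_l1');print(r.x,np.degrees(r.x[2]));print(r.fun.reshape(-1,2).round(1))
for n in('pad','cov'):
    rs=[ray(c,*px) for m,c,P,px in L if m==n]; print(n,tri(*rs))
# trivet circles
print('body c top', atz(t,320+382/5,210+262/5,.075))
# saucer
print('saucer top',atz(t,170+420/4,170+375/4,.0165),'glass rim top',atz(t,170+405/4,170+358/4,.100), 'glass bottom', atz(t,170+416/4,170+372/4,.010))
print('saucer scene',atz(s,340+158.5/4,170+163/4,.0165),'rim',atz(s,340+172/4,170+87/4,.1),'bot',atz(s,340+160/4,170+166/4,.010))
E
```

```text
[ 0.50986587 -0.13153737  1.77761191] 101.84966026671249
[[-0.6  0.4]
 [ 0.3 -0.6]
 [-0.3 -0.4]
 [-0.3 -0.1]
 [-1.9 -1.2]
 [-4.4  0.1]]
pad (array([ 0.49887532, -0.07702765,  0.22434211]), [np.float64(0.0013454192783657853), np.float64(0.001345419278365809)])
cov (array([0.47723621, 0.01790774, 0.12238488]), [np.float64(0.002327166236364144), np.float64(0.002327166236364103)])
body c top [ 0.50250912 -0.12706242  0.075     ]
saucer top [0.49817427 0.16488334 0.0165    ] glass rim top [0.50144652 0.1658866  0.1       ] glass bottom [0.50047691 0.16806942 0.01      ]
saucer scene [0.50235587 0.16957858 0.0165    ] rim [0.50833628 0.17190028 0.1       ] bot [0.4988357  0.17029031 0.01      ]
```

```bash
cat >> h.py <<'E'
def shift(target,yaw=None):
    """tool-frame shift (cm) and twist (deg) from present pose to TCP target / yaw"""
    o=ctrl.get_obs();Rm=R.from_euler('xyz',o['orientation'],degrees=True).as_matrix()
    d=Rm.T@(np.array(target)-o['tool_pos'])*100
    tw=None if yaw is None else ((o['orientation'][2]-yaw+180)%360-180)
    print('clk %.2f pos %s ori %s F %s open %.4f'%(o['clock'],o['tool_pos'].round(4),o['orientation'].round(2),o['force'].round(1),o['opening']))
    print('shift cm',d.round(2),'twist',None if tw is None else round(tw,2))
E
python3 -c "
from h import *
shift([.504,-.10,.50],-168.15)"
```

```text
clk 0.10 pos [0.2707 0.6181 0.4038] ori [-1.7999e+02 -8.0000e-02 -1.1366e+02] F [ 0.2  0.4 -0.4] open 0.0878
shift cm [ 56.43 -50.18  -9.53] twist 54.49
```

carry_out([
  [0.5,-0.4,-1],
  [2,-1.8,-3],
  [4.5,-4,-5],
  [7.5,-6.7,-7],
  [10.5,-9.3,-8.5],
  [13.5,-12,-9.5],
  [16.5,-14.7,-9.5],
  [19.5,-17.3,-9.5],
  [22.5,-20,-9.5],
  [25.5,-22.7,-9.5],
  [28,-24.9,-9.5],
  [29.5,-26.2,-9.5],
], twist=[0,2,5,8,12,16,20,24,28,31,33,34], fingers=-1)

```text
clock: 1.1
tool_pos: [0.3923, 0.2393, 0.5003]
orientation: [-180.0, 0.0, -147.8]
force: [0.5, 0.5, -0.7]
opening: 0.0135
```

```bash
python3 -c "
from h import *
shift([.504,-.10,.50],-168.15)"
```

```text
clk 1.10 pos [0.3923 0.2393 0.5003] ori [-179.96    0.   -147.85] F [ 0.5  0.5 -0.7] open 0.0135
shift cm [  8.6  -34.67   0.06] twist 20.3
```

carry_out([
  [0.3,-1,0],
  [1,-4,0],
  [1.7,-7,0],
  [2.6,-10.5,0],
  [3.5,-14,0],
  [4.4,-17.5,0],
  [5.3,-21,0],
  [6.2,-24.5,0],
  [7,-28,0],
  [7.8,-31.5,0],
  [8.4,-34,0],
  [8.6,-34.7,0],
], twist=[0,2,4,6,8,10,12,14,16,18,20,20.3])

```text
clock: 2.1
tool_pos: [0.505, -0.1029, 0.5004]
orientation: [-179.9, -0.0, -168.4]
force: [1.1, 0.4, -0.5]
opening: 0.0002
```

```bash
python3 - <<'E'
from h import *
shift([.504,-.10,.50],-168.15)
print(ctrl.get_obs()['joint_pos'].round(1))
o=ctrl.get_obs();im=ctrl.snapshot('wrist');cv2.imwrite('pics/w1.png',im)
import pickle;pickle.dump(o,open('o1.pkl','wb'))
c=cam('wrist',o)
k=np.array([.5099,-.1315]);y=np.radians(101.85)
for n,x,z in(('pad',.056,.227),('grip',.009,.203),('tip',.15,.123),('hinge',.092,.187)):
    print(n,proj(c,[k[0]+x*np.cos(y),k[1]+x*np.sin(y),z]).round(1))
E
```

```text
clk 2.10 pos [ 0.505  -0.1029  0.5004] ori [-1.7994e+02 -5.0000e-02 -1.6836e+02] F [ 1.1  0.4 -0.5] open 0.0002
shift cm [0.04 0.3  0.04] twist -0.21
[ 10.4   2.4 -10.    0.1 -77.6   1.3]
pad [[321.4 229.2]]
grip [[321.2 167.4]]
tip [[321.4 273.4]]
hinge [[321.4 250.2]]
```

View pics/w1.png

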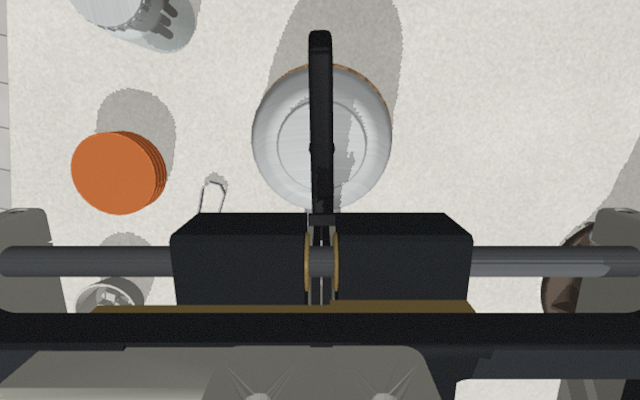

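The wrist view shows the handle bar running straight up at u≈321, matching the predicted 321.3, so lateral position and yaw are confirmed. Next is the position along the bar: pad rear edge near v≈213 and body circle.

```bash
python3 - <<'E'
from h import *
import pickle
c=cam('wrist',pickle.load(open('o1.pkl','rb')))
im=cv2.imread('pics/w1.png');crop(im,240,20,400,240,3.6,'pics/w1c.png')
k=np.array([.5099,-.1315]);y=np.radians(101.85)
def P(x,yy,z): return [k[0]+x*np.cos(y)-yy*np.sin(y),k[1]+x*np.sin(y)+yy*np.cos(y),z]
for n,a in dict(padrear=(.0433,0,.230),padrearL=(.0433,.012,.230),barrear=(-.08,0,.203),barrear90=(-.09,0,.203),b10=(-.05,.01,.203),b11=(-.05,-.01,.203)).items(): print(n,((proj(c,P(*a))[0]-[240,20])*3.6).round(0))
for z in(.06,.08,.09): 
  print(z,[((proj(c,P(.091*np.cos(t),.091*np.sin(t),z))[0]-[240,20])*3.6).round(0) for t in(np.pi,np.pi*.75,np.pi/2,np.pi/4,-np.pi/2,-np.pi/4)])
E
```

```text
padrear [293. 704.]
padrearL [347. 704.]
barrear [291. 127.]
barrear90 [291.  78.]
b10 [336. 271.]
b11 [247. 271.]
0.06 [array([291., 164.]), array([481., 248.]), array([550., 439.]), array([468., 617.]), array([ 34., 440.]), array([116., 618.])]
0.08 [array([291., 156.]), array([491., 243.]), array([563., 444.]), array([476., 630.]), array([ 21., 446.]), array([108., 631.])]
0.09 [array([291., 151.]), array([496., 241.]), array([569., 447.]), array([481., 637.]), array([ 14., 448.]), array([104., 638.])]
```

View pics/w1c.png

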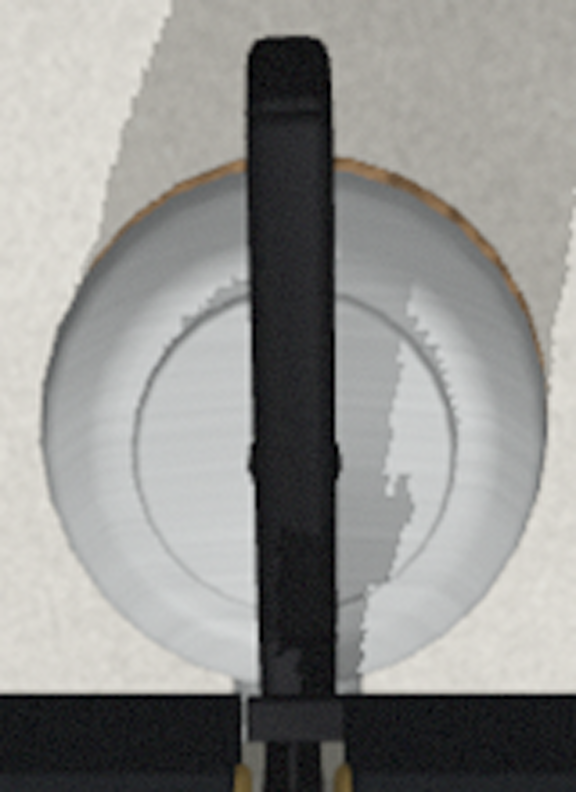

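Prediction and picture agree within 1–2 mm: pad rear edge at crop v≈700 against 704 predicted, and the yaw refined to about 102.3°. Next I'll go above the pad.

```bash
cat >> h.py <<'E'
K=np.array([.5095,-.131]);KY=np.radians(102.3)
def kp(x,z,yy=0):
    return np.array([K[0]+x*np.cos(KY)-yy*np.sin(KY),K[1]+x*np.sin(KY)+yy*np.cos(KY),z+.015])
E
python3 -c "
from h import *
shift(kp(.056,.214+.010+.178),-167.7)"
```

```text
clk 2.15 pos [ 0.5049 -0.1025  0.5003] ori [-1.7994e+02 -6.0000e-02 -1.6832e+02] F [ 0.1 -0.8 -0.1] open 0.0002
shift cm [0.17 2.72 8.32] twist -0.62
```

carry_out([
  [0.1,0.5,0.5],
  [0.17,1.3,1.5],
  [0.17,2.1,3],
  [0.17,2.7,4.5],
  [0.17,2.72,6],
  [0.17,2.72,7.3],
  [0.17,2.72,8.0],
  [0.17,2.72,8.3],
  [0.17,2.72,8.3],
], twist=[-0.1,-0.3,-0.6,-0.6,-0.6,-0.6,-0.6,-0.6,-0.6])

```text
clock: 2.9
tool_pos: [0.4973, -0.0754, 0.4167]
orientation: [-180.0, -0.1, -167.6]
force: [0.2, -0.5, -0.3]
opening: 0.0003
```

```bash
python3 - <<'E'
from h import *
shift(kp(.056,.214+.178),-167.7)
s=ctrl.snapshot('scene');t=ctrl.snapshot('top')
crop(s,235,80,365,200,6,'pics/s2.png');crop(t,320,200,470,310,5,'pics/t2.png')
E
```

```text
clk 2.90 pos [ 0.4973 -0.0754  0.4167] ori [-1.7995e+02 -1.1000e-01 -1.6762e+02] F [ 0.2 -0.5 -0.3] open 0.0003
shift cm [-0.01 -0.09  0.97] twist 0.08
```

View pics/s2.png

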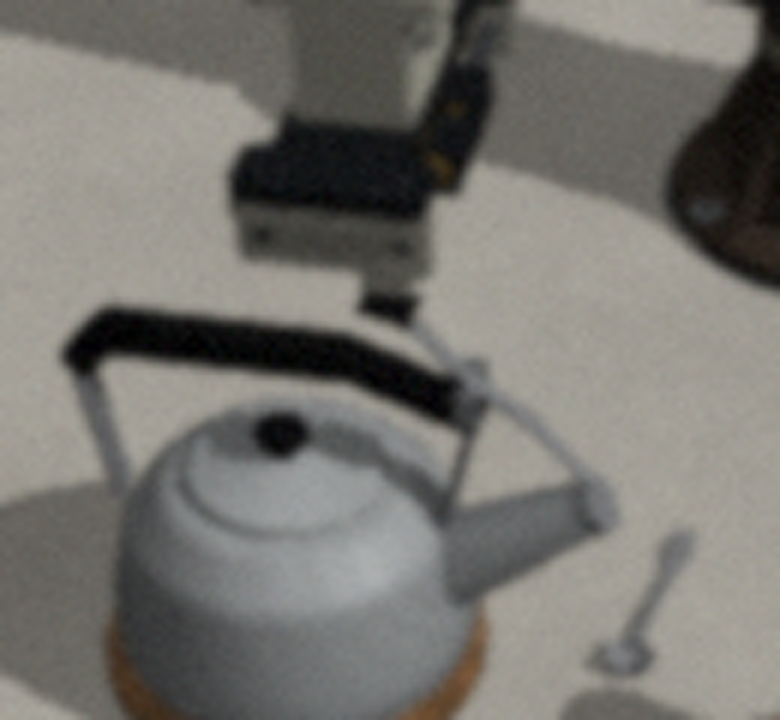

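View pics/t2.png

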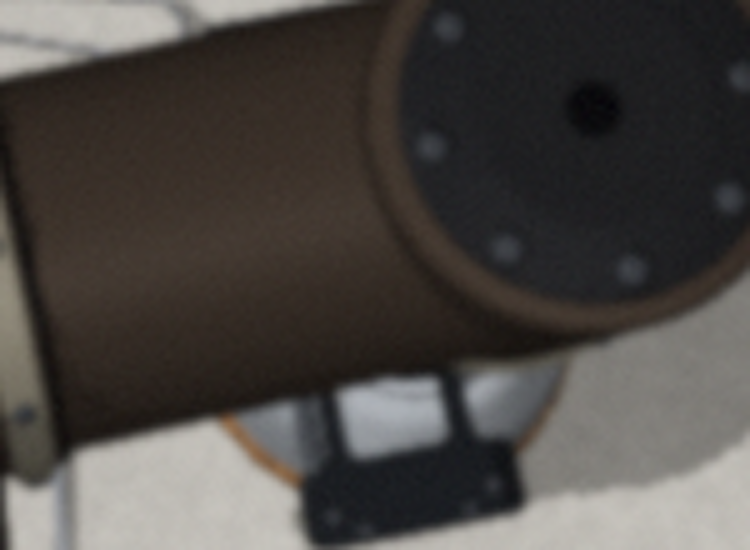

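The fingertip stands just over the pad at crop (388,290), with the pad at (388,305). I'll lower it slowly to find contact.

carry_out([
  [0,-0.1,0.2],
  [0,-0.1,0.4],
  [0,-0.1,0.6],
  [0,-0.1,0.8],
  [0,-0.1,0.8],
  [0,-0.1,0.8],
], twist=[0,0,0,0,0,0])

```text
clock: 3.5
tool_pos: [0.4979, -0.0769, 0.4097]
orientation: [-179.9, -0.0, -167.7]
force: [-0.1, -0.1, -0.7]
opening: 0.0007
```

carry_out([
  [0,0,0.1],
  [0,0,0.2],
  [0,0,0.3],
  [0,0,0.3],
], twist=[0,0,0,0])

```text
clock: 3.83
tool_pos: [0.498, -0.0771, 0.4069]
orientation: [-179.9, -0.0, -167.7]
force: [-0.7, -0.3, 1.8]
opening: 0.0005
```

Contact came at TCP z=0.407, as predicted, with about 1.8 N. Now I'll press along the pad's arc.

carry_out([
  [0,-0.1,0.1],
  [0,-0.25,0.25],
  [0,-0.4,0.42],
  [0,-0.55,0.6],
  [0,-0.7,0.78],
  [0,-0.82,0.95],
  [0,-0.95,1.12],
  [0,-1.07,1.3],
  [0,-1.17,1.45],
  [0,-1.25,1.6],
  [0,-1.3,1.7],
  [0,-1.3,1.7],
], twist=[0,0,0,0,0,0,0,0,0,0,0,0])

```text
clock: 4.83
tool_pos: [0.5009, -0.0901, 0.39]
orientation: [-179.9, -0.0, -167.7]
force: [-0.4, -0.6, 4.3]
opening: 0.0007
```

carry_out([
  [0,-0.05,0.1],
  [0,-0.1,0.2],
  [0,-0.1,0.3],
  [0,-0.1,0.3],
], twist=[0,0,0,0])

```text
clock: 5.17
tool_pos: [0.5012, -0.0914, 0.3873]
orientation: [-179.8, 0.0, -167.7]
force: [-1.0, -1.7, 5.6]
opening: 0.0
```

```bash
python3 - <<'E'
from h import *
shift(kp(.042,.192+.002+.178),-167.7)
s=ctrl.snapshot('scene')
crop(s,235,80,365,200,6,'pics/s3.png')
E
```

```text
clk 5.17 pos [ 0.5012 -0.0914  0.3873] ori [-1.7982e+02  1.0000e-02 -1.6766e+02] F [-1.  -1.7  5.6] open 0.0000
shift cm [0.04 0.15 0.03] twist 0.04
```

View pics/s3.png

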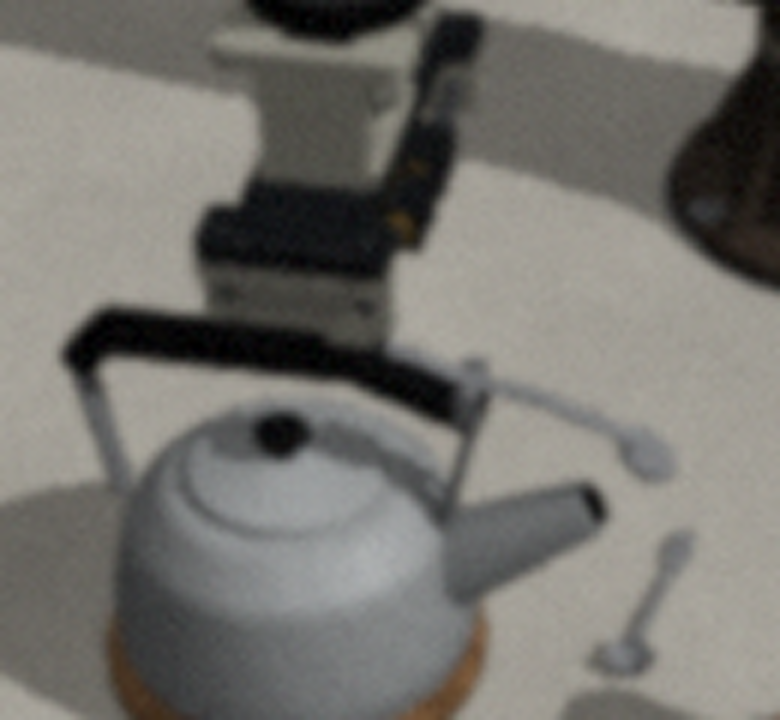

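The cover is swung wide open at crop (645,450), and the force has passed the spring force. I'll push a little more to be sure it is on the stop.

carry_out([
  [0,0,0.1],
  [0,0,0.2],
  [0,0,0.2],
], twist=[0,0,0])

```text
clock: 5.47
tool_pos: [0.5013, -0.0915, 0.3867]
orientation: [-179.8, 0.1, -167.6]
force: [-5.1, 0.9, 15.0]
opening: 0.0005
```

On the stop: 15 N with hardly any further travel. Now I'll ease back along the arc.

carry_out([
  [0,0,0],
  [0,0.05,-0.1],
  [0,0.1,-0.2],
  [0,0.15,-0.3],
  [0,0.21,-0.4],
  [0,0.27,-0.5],
  [0,0.33,-0.6],
  [0,0.39,-0.7],
  [0,0.46,-0.8],
  [0,0.53,-0.9],
  [0,0.6,-1.0],
  [0,0.68,-1.1],
], twist=[0,0,0,0,0,0,0,0,0,0,0,0])

```text
clock: 6.47
tool_pos: [0.4997, -0.0847, 0.3975]
orientation: [-179.8, 0.0, -167.6]
force: [-2.2, 0.4, 2.5]
opening: 0.0005
```

```bash
python3 - <<'E'
from h import *
shift([.498,-.0771,.4069],-167.7)
E
```

```text
clk 6.47 pos [ 0.4997 -0.0847  0.3975] ori [-1.7979e+02  4.0000e-02 -1.6764e+02] F [-2.2  0.4  2.5] open 0.0005
shift cm [-0.    0.77 -0.94] twist 0.06
```

carry_out([
  [0,0.07,-0.08],
  [0,0.14,-0.16],
  [0,0.21,-0.24],
  [0,0.28,-0.32],
  [0,0.35,-0.4],
  [0,0.42,-0.48],
  [0,0.49,-0.56],
  [0,0.56,-0.64],
  [0,0.62,-0.71],
  [0,0.68,-0.78],
  [0,0.73,-0.85],
  [0,0.77,-0.9],
], twist=[0,0,0,0,0,0,0,0,0,0,0,0])

```text
clock: 7.47
tool_pos: [0.4981, -0.077, 0.4066]
orientation: [-179.8, 0.1, -167.6]
force: [-0.7, -0.6, 3.9]
opening: 0.0006
```

carry_out([
  [0,0,-0.05],
  [0,0,-0.1],
  [0,0,-0.15],
  [0,0,-0.2],
  [0,0,-0.25],
  [0,0,-0.3],
  [0,0,-0.35],
  [0,0,-0.4],
], twist=[0,0,0,0,0,0,0,0])

```text
clock: 8.13
tool_pos: [0.4981, -0.077, 0.4106]
orientation: [-179.8, 0.1, -167.6]
force: [-0.2, -1.0, 0.5]
opening: 0.0006
```

```bash
python3 - <<'E'
from h import *
shift([.498,-.0771,.4069],-167.7)
s=ctrl.snapshot('scene')
crop(s,235,80,365,200,6,'pics/s4.png')
E
```

```text
clk 8.13 pos [ 0.4981 -0.077   0.4106] ori [-1.7980e+02  6.0000e-02 -1.6764e+02] F [-0.2 -1.   0.5] open 0.0006
shift cm [ 0.01 -0.01  0.37] twist 0.06
```

View pics/s4.png

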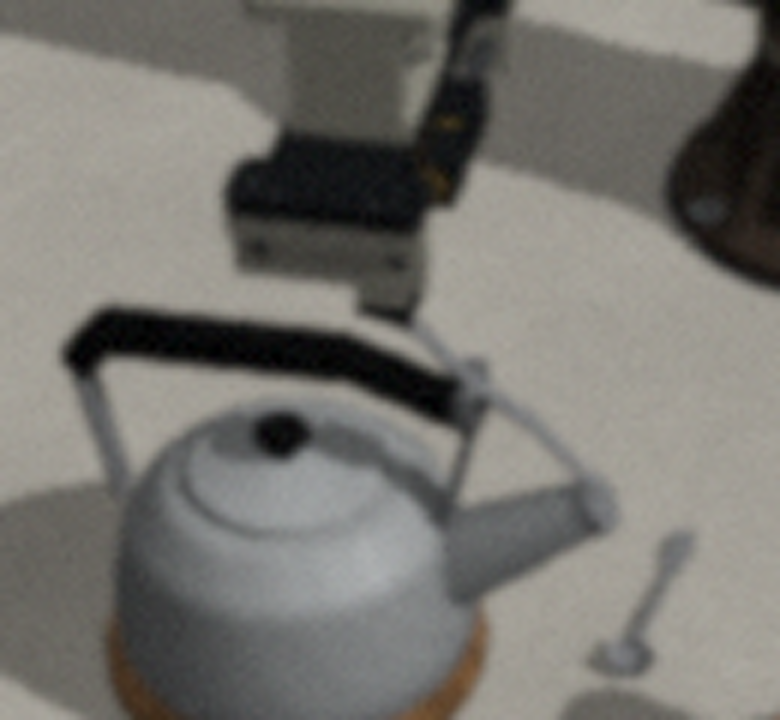

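The cover is shut again at crop (598,505), contact force is near zero and the kettle hasn't moved. Next: raise, open and go to the handle grip.

carry_out([
  [0,0,-0.3],
  [0,0,-1],
  [0,0,-2.2],
  [0,0,-3.4],
  [0,0,-4.2],
  [0,-0.7,-4.5],
  [0,-1.7,-4.5],
  [0,-2.7,-4.5],
  [0,-3.7,-4.5],
  [0,-4.4,-4.5],
  [0,-4.7,-4.5],
  [0,-4.7,-4.5],
], twist=[0,0,0,0,0,0,0,0,0,0,0,0], fingers=1)

```text
clock: 9.18
tool_pos: [0.5082, -0.1237, 0.4553]
orientation: [-179.8, 0.0, -167.7]
force: [0.1, -0.4, -0.3]
opening: 0.0749
```

```bash
python3 - <<'E'
from h import *
shift(kp(.009,.178+.1593),-167.7)
import pickle
o=ctrl.get_obs();im=ctrl.snapshot('wrist');cv2.imwrite('pics/w2.png',im)
c=cam('wrist',o)
for n,x,z in(('padrear',.0433,.215),('grip',.009,.188),('rear',-.08,.188),('tip',.15,.108)): print(n,proj(c,kp(x,z)).round(1))
E
```

```text
clk 9.18 pos [ 0.5082 -0.1237  0.4553] ori [-179.8     0.   -167.73] F [ 0.1 -0.4 -0.3] open 0.0749
shift cm [ 0.03  0.2  10.3 ] twist -0.03
padrear [[320.5 266.7]]
grip [[320.6 207.3]]
rear [[320.7  79.6]]
tip [[320.6 312.5]]
```

View pics/w2.png

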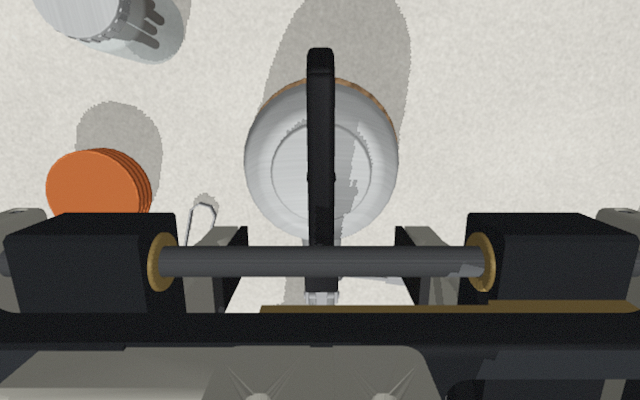

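```bash
python3 - <<'E'
from h import *
o=ctrl.get_obs();c=cam('wrist',o)
for z in (.115,.125,.13): print('knob',z,proj(c,kp(0,z)).round(1))
for z in (.06,.075):
  a=np.array([proj(c,kp(.091*np.cos(t),z,.091*np.sin(t)))[0] for t in np.linspace(0,6.28,100)]);print(z,a.min(0).round(1),a.max(0).round(1))
im=cv2.imread('pics/w2.png');crop(im,230,30,410,290,3,'pics/w2c.png')
E
```

```text
knob 0.115 [[320.8 176.1]]
knob 0.125 [[320.8 178.2]]
knob 0.13 [[320.8 179.2]]
0.06 [238.6  80.3] [403.1 243.6]
0.075 [235.2  78.8] [406.6 248.7]
```

View pics/w2c.png

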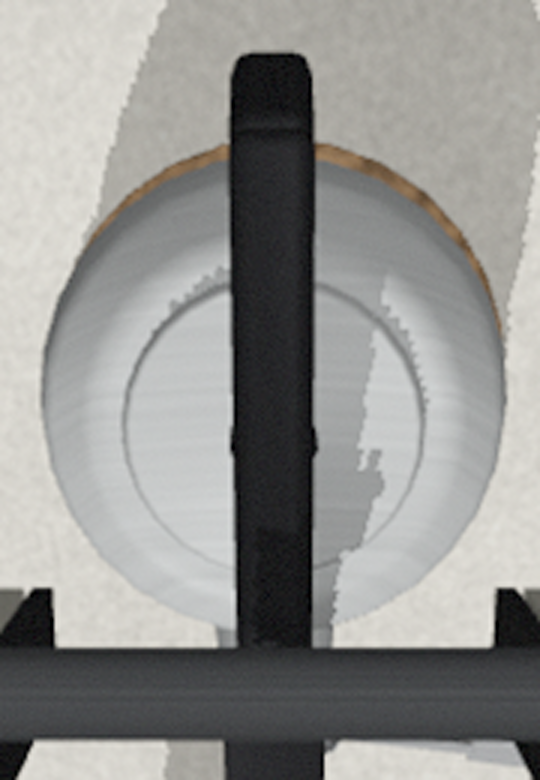

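The knob at row 176.7 (178 predicted) and the bar at u=320.7 match, within about 1 mm. Descending now.

carry_out([
  [0.03,0.1,0.5],
  [0.03,0.1,1.7],
  [0.03,0.1,3.2],
  [0.03,0.1,4.7],
  [0.03,0.1,6.1],
  [0.03,0.1,7.4],
  [0.03,0.1,8.4],
  [0.03,0.1,9.2],
  [0.03,0.1,9.8],
  [0.03,0.1,10.2],
  [0.03,0.1,10.3],
  [0.03,0.1,10.3],
], twist=[0,0,0,0,0,0,0,0,0,0,0,0])

```text
clock: 10.23
tool_pos: [0.5078, -0.1227, 0.3525]
orientation: [-179.8, 0.0, -167.7]
force: [-0.1, 0.1, 0.5]
opening: 0.0876
```

```bash
python3 - <<'E'
from h import *
shift(kp(.009,.178+.1593),-167.7)
s=ctrl.snapshot('scene')
crop(s,235,80,365,200,6,'pics/s5.png')
E
```

```text
clk 10.23 pos [ 0.5078 -0.1227  0.3525] ori [-1.798e+02  2.000e-02 -1.677e+02] F [-0.1  0.1  0.5] open 0.0876
shift cm [0.01 0.05 0.02] twist 0.0
```

View pics/s5.png

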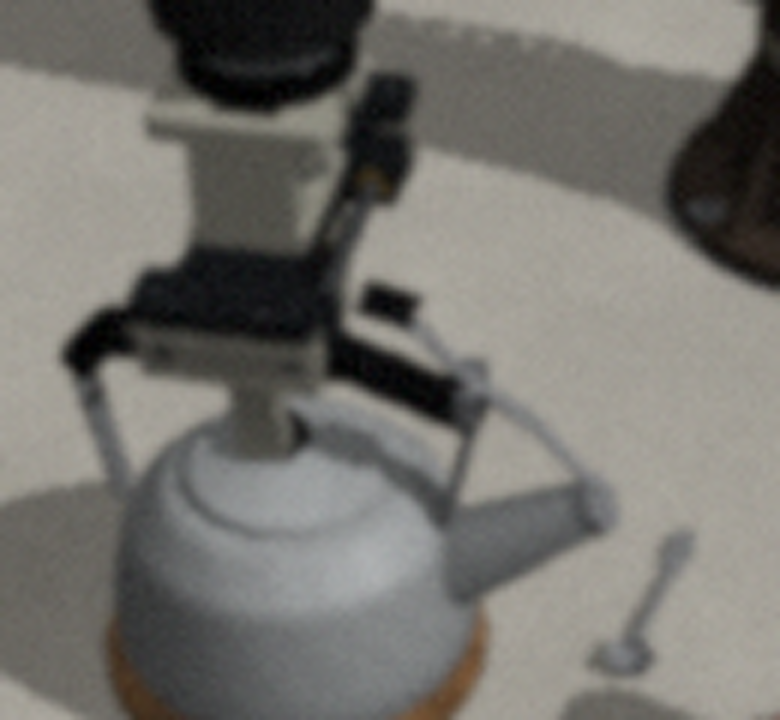

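The fingers straddle the bar, and the pad at crop (390,300) is clear and up. Closing.

carry_out([
  [0,0,0],
  [0,0,0],
  [0,0,0],
  [0,0,0],
  [0,0,0],
  [0,0,0],
  [0,0,0],
  [0,0,0],
  [0,0,0],
  [0,0,0],
  [0,0,0],
  [0,0,0],
], twist=[0,0,0,0,0,0,0,0,0,0,0,0], fingers=-1)

```text
clock: 11.28
tool_pos: [0.5079, -0.1227, 0.3527]
orientation: [-179.8, 0.0, -167.7]
force: [-0.4, 0.4, -0.5]
opening: 0.0196
```

carry_out([
  [0,0,-0.05],
  [0,0,-0.15],
  [0,0,-0.3],
  [0,0,-0.45],
  [0,0,-0.6],
  [0,0,-0.75],
  [0,0,-0.9],
  [0,0,-1],
  [0,0,-1],
  [0,0,-1],
], twist=[0,0,0,0,0,0,0,0,0,0])

```text
clock: 12.12
tool_pos: [0.5079, -0.1227, 0.3628]
orientation: [-179.8, 0.1, -167.7]
force: [0.2, 0.4, -6.5]
opening: 0.0198
```

```bash
python3 - <<'E'
from h import *
shift(kp(.009,.178+.1593),-167.7);print(ctrl.get_obs()['moment'].round(3))
cv2.imwrite('pics/w3.png',ctrl.snapshot('wrist'))
s=ctrl.snapshot('scene')
crop(s,235,80,365,200,6,'pics/s6.png')
E
```

```text
clk 12.12 pos [ 0.5079 -0.1227  0.3628] ori [-1.7980e+02  6.0000e-02 -1.6771e+02] F [ 0.2  0.4 -6.5] open 0.0198
shift cm [0.02 0.05 1.05] twist -0.01
[0.066 0.068 0.018]
```

View pics/s6.png

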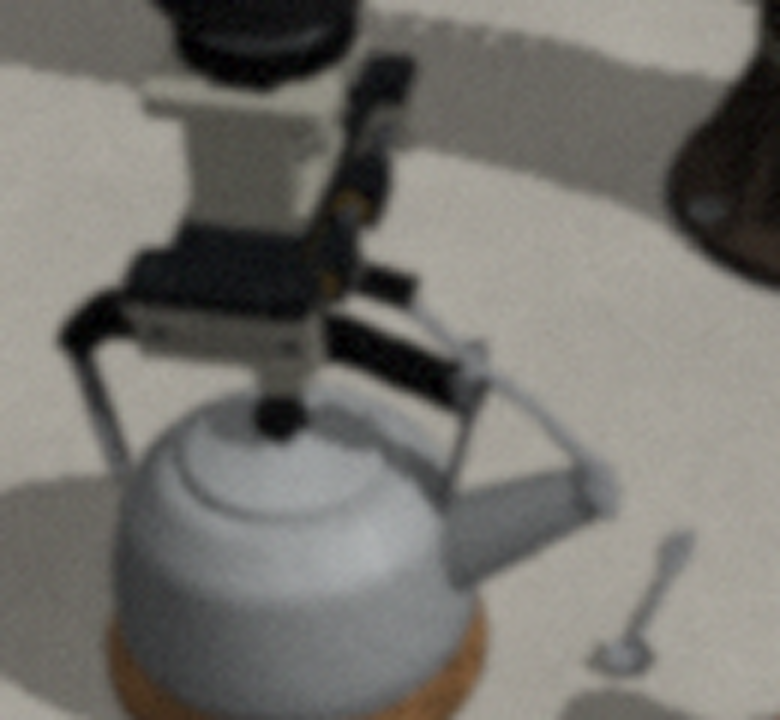

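View pics/w3.png

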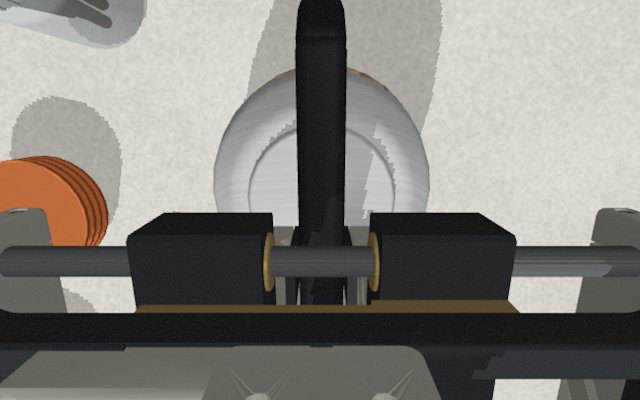

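The kettle is lifted 1 cm and hangs level, with 6.5 N on the wrist and a 19.7 mm opening. I'll raise it, then move to the glass.

carry_out([
  [0,0,-0.1],
  [0,0,-0.35],
  [0,0,-0.8],
  [0,0,-1.3],
  [0,0,-1.9],
  [0,0,-2.5],
  [0,0,-3.1],
  [0,0,-3.6],
  [0,0,-3.95],
  [0,0,-4.15],
  [0,0,-4.2],
  [0,0,-4.2],
], twist=[0,0,0,0,0,0,0,0,0,0,0,0])

```text
clock: 13.22
tool_pos: [0.5077, -0.1225, 0.4047]
orientation: [-179.8, 0.0, -167.7]
force: [0.2, -0.0, -6.7]
opening: 0.0198
```

```bash
python3 - <<'E'
from h import *
shift(np.array([.5079+.0245,-.1227+.1525,.405]),-167.7)
E
```

```text
clk 13.22 pos [ 0.5077 -0.1225  0.4047] ori [-1.7981e+02  4.0000e-02 -1.6770e+02] F [ 0.2 -0.  -6.7] open 0.0198
shift cm [-5.66 14.36 -0.08] twist -0.0
```

Go about two-thirds of the way first, then the rest.

carry_out([
  [-0.05,0.15,0],
  [-0.2,0.5,0],
  [-0.5,1.2,0],
  [-0.9,2.2,0],
  [-1.4,3.5,0],
  [-1.9,4.8,0],
  [-2.4,6.1,0],
  [-2.9,7.4,0],
  [-3.3,8.4,0],
  [-3.6,9.1,0],
  [-3.75,9.5,0],
  [-3.8,9.6,0],
], twist=[0,0,0,0,0,0,0,0,0,0,0,0])

```text
clock: 14.22
tool_pos: [0.5245, -0.0198, 0.4043]
orientation: [-179.8, 0.0, -167.7]
force: [-0.3, 0.2, -7.1]
opening: 0.0201
```

```bash
python3 - <<'E'
from h import *
shift(np.array([.5079+.0245,-.1227+.1525,.405]),-167.7)
s=ctrl.snapshot('scene');t=ctrl.snapshot('top');cv2.imwrite('pics/s7f.png',s);cv2.imwrite('pics/t7f.png',t)
crop(s,270,90,430,240,5,'pics/s7.png');crop(t,220,190,420,330,4,'pics/t7.png')
E
```

```text
clk 14.22 pos [ 0.5245 -0.0198  0.4043] ori [-1.7981e+02  4.0000e-02 -1.6765e+02] F [-0.3  0.2 -7.1] open 0.0201
shift cm [-1.83  4.67 -0.09] twist 0.05
```

View pics/s7.png

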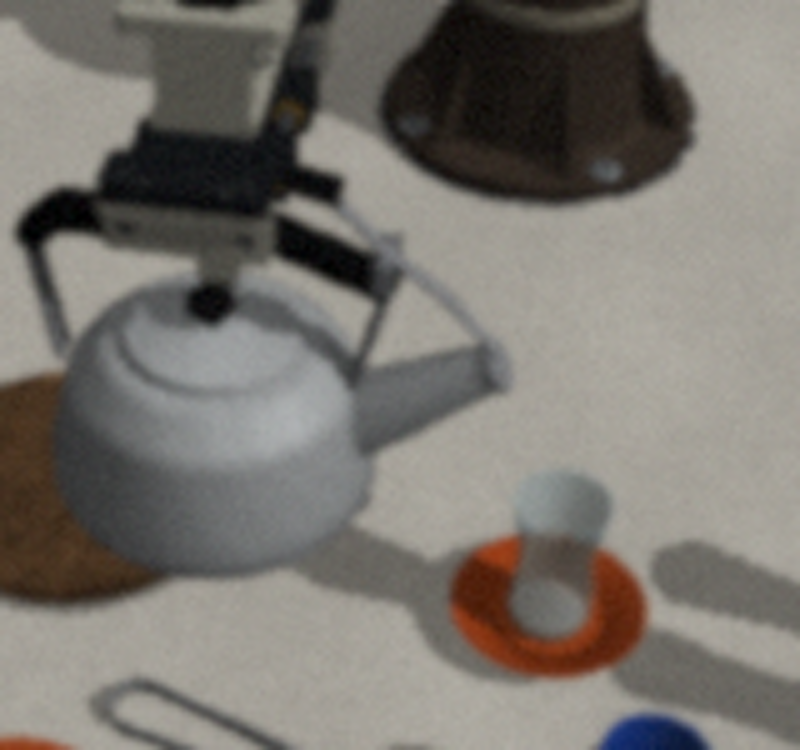

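View pics/t7.png

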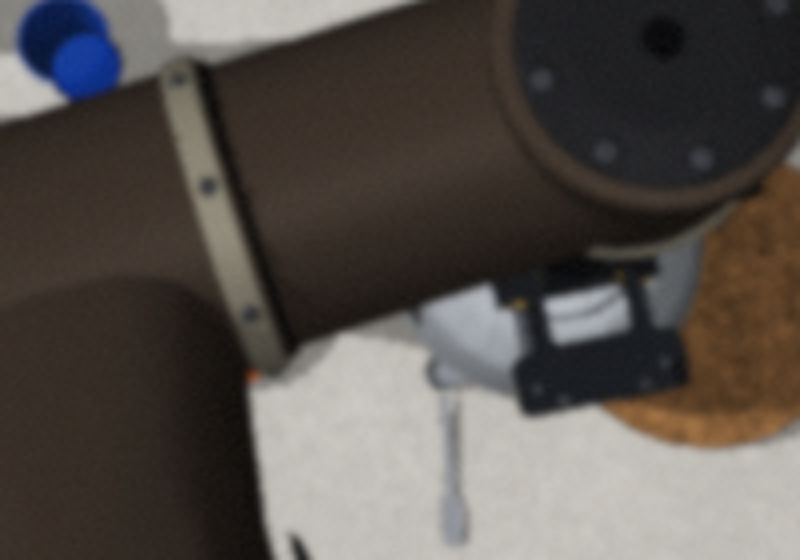

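The kettle is level and the cover shut; the glass rim centre is at about scene crop (564,503) and the saucer centre at (549,603). I'll refine the glass position with both cameras.

```bash
python3 - <<'E'
from h import *
from scipy.optimize import least_squares
t=cam('top');s=cam('scene')
def ext(c,g,r,z):
    a=np.linspace(0,2*np.pi,200);p=proj(c,np.c_[g[0]+r*np.cos(a),g[1]+r*np.sin(a),np.full(200,z)])
    return np.r_[p.min(0),p.max(0)]
# umin,vmin,umax,vmax observed
T=lambda *b:np.array([170+b[0]/4,170+b[1]/4,170+b[2]/4,170+b[3]/4])
S=lambda *b:np.array([270+b[0]/5,90+b[1]/5,270+b[2]/5,90+b[3]/5])
obs=[(t,.057,.0165,T(331,286,510,465)),(t,.028,.1,T(357,311,456,410)),(s,.057,.0165,S(450,530,648,677)),(s,.028,.1,S(516,470,612,538))]
f=lambda g,o=obs:np.concatenate([ext(c,g,r,z)-b for c,r,z,b in o])
r=least_squares(f,[.5,.168],loss='soft_l1');print(r.x);print(r.fun.reshape(-1,4).round(1))
for o in obs: print(least_squares(lambda g:f(g,[o]),[.5,.168]).x.round(4))
for o in (obs[:2],obs[2:]): print(least_squares(lambda g:f(g,o),[.5,.168]).x.round(4))
# cover now
print('tip scene now meas',270+497/5,90+366/5,'pred',proj(s,kp(.15,.112)+np.array([.5245-.5079,-.0198+.1227,.4043-.3527])))
E
```

```text
[0.50009785 0.16661536]
[[-1.5 -1.4 -0.2  0. ]
 [-0.5  0.2 -0.9 -0.2]
 [-1.1 -0.4 -0.6 -0.2]
 [-1.6 -1.9  0.1 -1. ]]
[0.4985 0.1645]
[0.5002 0.165 ]
[0.5    0.1691]
[0.5044 0.1701]
[0.4994 0.1648]
[0.5022 0.1696]
tip scene now meas 369.4 163.2 pred [[368.20528075 161.21038746]]
```

```bash
python3 - <<'E'
from h import *
t=cam('top');s=cam('scene')
d=np.array([.5245-.5079,-.0198+.1227,.4043-.3527])
a=atz(s,369.4,163.2,.112+.015+d[2]);b0=atz(s,235+602/6,120+262/6,.127)+d;b1=atz(t,320+83/5,210+302/5,.127)+d
print('tip now by scene',a,b0,'top',b1,'model',kp(.15,.108)+d)
print('go by scene',np.array([.5022,.1696])-a[:2],np.array([.5022,.1696])-b0[:2],'top',np.array([.4994,.1648])-b1[:2],'model',np.array([.5001,.1666])-(kp(.15,.108)+d)[:2])
E
```

```text
tip now by scene [0.50041984 0.12383857 0.1786    ] [0.49818861 0.12497109 0.1786    ] top [0.49428197 0.11876007 0.1786    ] model [0.49414544 0.11845684 0.1746    ]
go by scene [0.00178016 0.04576143] [0.00401139 0.04462891] top [0.00511803 0.04603993] model [0.00595456 0.04814316]
```

All estimates agree: go (+4.5, +46.5) mm in world, i.e. tool (−1.45, +4.45) cm.

carry_out([
  [-0.02,0.07,0],
  [-0.08,0.25,0],
  [-0.2,0.6,0],
  [-0.4,1.2,0],
  [-0.6,1.9,0],
  [-0.85,2.6,0],
  [-1.05,3.3,0],
  [-1.25,3.85,0],
  [-1.37,4.2,0],
  [-1.43,4.4,0],
  [-1.45,4.45,0],
  [-1.45,4.45,0],
], twist=[0,0,0,0,0,0,0,0,0,0,0,0])

```text
clock: 15.32
tool_pos: [0.5291, 0.0261, 0.4041]
orientation: [-179.8, 0.0, -167.7]
force: [-0.0, 0.3, -6.4]
opening: 0.0196
```

carry_out([
  [0,0,0],
  [0,0,0],
  [0,0,0],
  [0,0,0],
], twist=[0,0,0,0])

```text
clock: 15.65
tool_pos: [0.529, 0.026, 0.4041]
orientation: [-179.8, 0.0, -167.7]
force: [-0.5, -0.1, -5.2]
opening: 0.0196
```

```bash
python3 - <<'E'
from h import *
o=ctrl.get_obs();shift(o['tool_pos'],-167.7)
s=ctrl.snapshot('scene');t=ctrl.snapshot('top');cv2.imwrite('pics/s8f.png',s);cv2.imwrite('pics/t8f.png',t)
crop(s,290,80,450,230,5,'pics/s8.png')
d=o['tool_pos']-np.array([.5079,-.1227,.3527]);tip=kp(.15,.108)+d;print('tip',tip)
c=cam('scene')
print('below tip at rim', (proj(c,[tip[0],tip[1],.1])[0]-[290,80])*5,'tip px',(proj(c,tip)[0]-[290,80])*5)
E
```

```text
clk 15.65 pos [0.529  0.026  0.4041] ori [-1.7980e+02  2.0000e-02 -1.6769e+02] F [-0.5 -0.1 -5.2] open 0.0196
shift cm [0. 0. 0.] twist 0.01
tip [0.49869465 0.16421187 0.17442876]
below tip at rim [456.64862387 543.18268715] tip px [472.11285877 440.46604114]
```

View pics/s8.png

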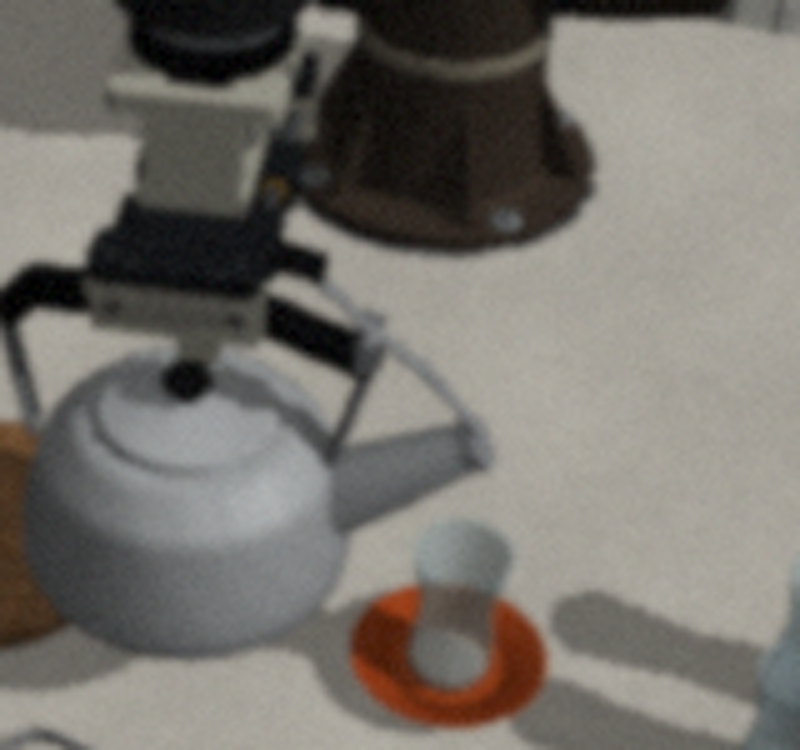

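View pics/s8f.png

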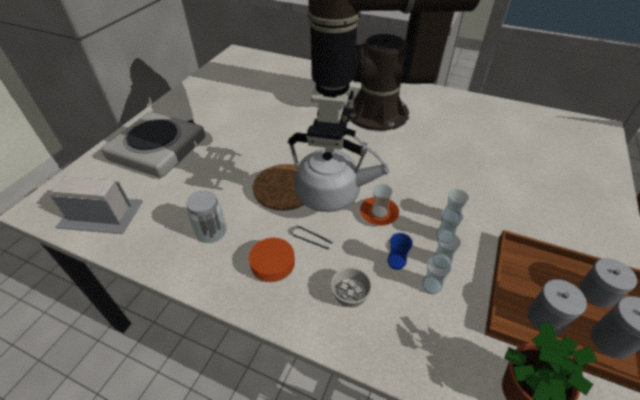

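View pics/t8f.png

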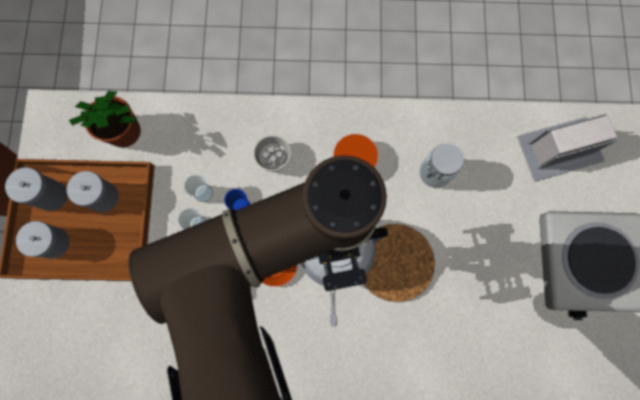

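The spout mouth is at crop (478,447) and the rim centre at (464,553), against a predicted (463,550) for a point right below the tip, including the camera bias. That puts the tip over the middle of the glass. The saucer, glass and other objects are unmoved. One last level check before handing in.

```bash
python3 - <<'E'
from h import *
c=cam('scene')
o=ctrl.get_obs();d=o['tool_pos']-np.array([.5079,-.1227,.3527])
P=lambda dd,off,k:[((proj(c,kp(*a)+dd)[0]-off)*k).round(0) for a in((0,.126),(.15,.112),(.056,.21),(.092,.172))]
print('before (meas knob 280,433 cover 598,505 pad 388,303 hinge 477,375)',P(0,[235,80],6))
print('now (meas knob 187,380 cover 478,447 hinge 368,340)',P(d,[290,80],5))
print(o['qvel'].round(2),o['moment'].round(2))
E
```

```text
before (meas knob 280,433 cover 598,505 pad 388,303 hinge 477,375) [array([281., 431.]), array([592., 493.]), array([388., 299.]), array([469., 377.])]
now (meas knob 187,380 cover 478,447 hinge 368,340) [array([186., 378.]), array([473., 435.]), array([301., 258.]), array([369., 329.])]
[ 0.01 -0.05 -0.01 -0.03  0.    0.01] [ 0.11 -0.03 -0.02]
```

```bash
python3 -c "
from plant import ctrl
print(ctrl.close_job()); o=ctrl.get_obs(); print(o['clock'],o['tool_pos'],o['opening'])"
```

```text
the job is handed in; nothing more can be done
None
the job is handed in; nothing more can be done
```

The job is handed in, with the kettle held level and still, its spout tip over the middle of the glass on the saucer.

- **Spout cover:** I pressed the thumb lever with closed fingertips along its arc to the stop. The force rose to 15 N with almost no further travel, and the camera showed the cover wide open. I then eased it back over about 2.5 s; the force fell to about zero and the cover was shut again.
- **Lift and carry:** I gripped the bar above the kettle's centre of mass (19.7 mm opening, about 6.5 N of weight), lifted straight up and carried it to the glass without turning it.
- **Last checks:**
  - **Position:** The tip is about 7.4 cm above the rim and centred to within about 2–3 mm.
  - **Level and motion:** The level matches the picture from before the lift to about 0.3°, and the joints were at rest.
  - **Other objects:** The glass, saucer and everything else in the scene view stand where they were. In the top view the arm hid part of the glass area.
- **Disagreement:** The scene and top cameras differed by 3–5 mm on absolute positions. I placed the spout by differences measured within one camera, and these agreed to about 2–4 mm.

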